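# Press the valve bushings home and shut their keepers

## Task

Two of the three water valves on the bench still have their white bushing standing proud: press each of them slowly straight down until it is fully home on its shoulder, stopping as soon as the push clearly firms up so that its lip is not crushed, then swing its red keeper shut over it, right against the stop. The amber vial on one of the valves is in the way: stand it upright in the blue tray. Leave the finished valve and everything else where it is, and tip nothing over.

Things in the scene. Friction and masses are not known exactly. Their poses are not given: they have to be found in the camera images.
- valve_a: Fixed valve body A (carries the amber vial on its deck at the start; its bushing is proud). Base plate 120 x 100 x 8 mm, blue-grey block 100 (x) x 90 (y) mm, brass pipe stubs on the y sides, flat deck 50 mm above the bench. Origin: centre of underside, z up. In its frame the bushing's axis is at x -11, y -28 mm, the keeper's pivot post (to 21 mm over the deck) at x +34, y -28 mm. The three look alike and change places.
- bush_a: Valve A's white bushing, moving only straight down. Flange 30 mm diameter, 5 mm thick, flat (shut fingertips may press it); origin on its axis at the flange's underside, z up: 54 mm above the valve's origin when home on the shoulder, 6 to 14 mm higher at the start. It slides under 8 to 12 N and stays where left; at the shoulder it stops dead. Push slowly (25 mm/s) to some 20 N; over 60 N crushes its lip.
- pin_a (a point): Centre of the top of the upright red pin (10 mm diameter, 32 mm proud of the keeper bar, top 50 mm above the deck) at the free end of valve A's keeper, 62 mm from its pivot.
- keeper_a (a joint): Angle (rad) of valve A's red keeper, a level bar 16 mm wide, 12 to 18 mm above the deck. 0 = shut at its stop, over the bushing, pointing from the pivot along the valve's -x. Grows as it opens clockwise seen from above (1.57: along the valve's +y), to 2.3. About 1 N at the pin moves it; it stays where left. A bushing over 3 mm short of its shoulder blocks it.
- valve_b: Fixed valve body B (its bushing is proud). Base plate 120 x 100 x 8 mm, blue-grey block 100 (x) x 90 (y) mm, brass pipe stubs on the y sides, flat deck 50 mm above the bench. Origin: centre of underside, z up. In its frame the bushing's axis is at x -11, y -28 mm, the keeper's pivot post (to 21 mm over the deck) at x +34, y -28 mm. The three look alike and change places.
- bush_b: Valve B's white bushing, moving only straight down. Flange 30 mm diameter, 5 mm thick, flat (shut fingertips may press it); origin on its axis at the flange's underside, z up: 54 mm above the valve's origin when home on the shoulder, 6 to 14 mm higher at the start. It slides under 8 to 12 N and stays where left; at the shoulder it stops dead. Push slowly (25 mm/s) to some 20 N; over 60 N crushes its lip.
- pin_b (a point): Centre of the top of the upright red pin (10 mm diameter, 32 mm proud of the keeper bar, top 50 mm above the deck) at the free end of valve B's keeper, 62 mm from its pivot.
- keeper_b (a joint): Angle (rad) of valve B's red keeper, a level bar 16 mm wide, 12 to 18 mm above the deck. 0 = shut at its stop, over the bushing, pointing from the pivot along the valve's -x. Grows as it opens clockwise seen from above (1.57: along the valve's +y), to 2.3. About 1 N at the pin moves it; it stays where left. A bushing over 3 mm short of its shoulder blocks it.
- valve_c: Fixed valve body C (already finished: its bushing is home and its keeper is shut). Base plate 120 x 100 x 8 mm, blue-grey block 100 (x) x 90 (y) mm, brass pipe stubs on the y sides, flat deck 50 mm above the bench. Origin: centre of underside, z up. In its frame the bushing's axis is at x -11, y -28 mm, the keeper's pivot post (to 21 mm over the deck) at x +34, y -28 mm. The three look alike and change places.
- bush_c: Valve C's white bushing, moving only straight down. Flange 30 mm diameter, 5 mm thick, flat (shut fingertips may press it); origin on its axis at the flange's underside, z up: 54 mm above the valve's origin when home on the shoulder, where it is at the start.
- pin_c (a point): Centre of the top of the upright red pin (10 mm diameter, 32 mm proud of the keeper bar, top 50 mm above the deck) at the free end of valve C's keeper, 62 mm from its pivot.
- keeper_c (a joint): Angle (rad) of valve C's red keeper, a level bar 16 mm wide, 12 to 18 mm above the deck. 0 = shut at its stop, over the bushing, pointing from the pivot along the valve's -x. Grows as it opens clockwise seen from above (1.57: along the valve's +y), to 2.3. About 1 N at the pin moves it; it stays where left. A bushing over 3 mm short of its shoulder blocks it.
- vial: Small closed amber vial of O-rings with a red cap, 28 mm diameter, 58 mm tall, about 50 g, standing on valve A's deck beside the bushing, where the keeper has to swing. Origin: centre of its underside.
- tray: Fixed blue parts tray, 170 (x) x 110 (y) x 22 mm, walls and floor 4 mm. Origin: centre of its underside. A brass collar lies at its -x end; the +x half is free.
- pipe_1: Fixed copper standpipe with a brass lip, 24 mm diameter (32 mm foot), 105 mm tall, standing in a gap between two valves; an obstacle. Origin: centre of its underside.
- pipe_2: Fixed copper standpipe with a brass lip, 24 mm diameter (32 mm foot), 105 mm tall, standing in a gap between two valves; an obstacle. Origin: centre of its underside.
- beaker: Bystander, leave alone: glass beaker, 56 mm wide, 75 mm tall.
- bottle: Bystander, leave alone: white wash bottle, 56 mm diameter, 160 mm tall, blue cap.
- wrench: Bystander, leave alone: steel wrench, 150 mm long, lying flat; origin near its middle.
- screwdriver: Bystander, leave alone: yellow-handled screwdriver, 160 mm long, lying.
- tumbler: Bystander, leave alone: steel tumbler, 64 mm wide, 70 mm tall.
- brush: Bystander, leave alone: wooden-handled brush, 170 mm long, lying.
- collar: Bystander, leave alone: brass collar, 34 mm outside, 12 mm high, lying in the tray.
Things that resemble listed ones, but are neither listed nor needed, are in the scene too. What is shaped like the valve_a but green or turquoise is not meant.

How it is judged:
By the outcome, as a careful person would: the job done as asked, in the order asked, and still so for the second after the job is handed in, with the robot touching nothing.
It also fails if it takes over 69 s, if anything falls off the work surface, if the arm or the gripper's body presses on something with over 40 N, if the wrist force passes 120 N, or if a joint passes its speed limit or range.

## Robot

A 6-joint arm with a two-finger parallel gripper is mounted at the origin on the work surface. World frame = base frame: x ahead of the robot, y to its left, z up, the work surface at z = 0. Lengths are in mm, angles in rad, forces in N, time in s.
With the tool pointing down it reaches from about 275 to 750 mm from the base axis. Payload 10.2 kg.
Tool frame: the origin (TCP) lies at the very end of the fingers, on their centre line; the grasp point (between the pads) lies 19 mm behind it (ctrl.pinch_z is the distance from the TCP to the grasp point, in mm); y points along the fingers, z is the direction in which the jaws open and shut, and the axes are right-handed (so a half turn about y gives the same grasp; the last joint's range is limited). The gripper opens to 85 mm and grips with 20 to 120 N. Pads are 22 mm wide; open, the fingers measure 114 mm over their backs; the gripper's body (76 mm by 85 mm) begins 54 mm behind the grasp point. The pads swing forward as they close: fully open they stand 13 mm farther back than shut.
Start: joints at [0.977, 0.313, 1.498, -0, 1.331, -0.223], TCP at [190.253, 489.321, 231.294] pointing down, gripper open.
Joint ranges: [-2.94, 2.94], [-0.97, 2.17], [0.19, 2.56], [-1.23, 4.37], [0.02, 3.11], [-2.88, 2.88]. Speed limits (rad/s): [2.39, 2.39, 3.01, 3.14, 3.14, 3.14].

## Interface

Orientations are given as a unit quaternion [w, x, y, z].
In Python, from rig import sense, eyes, ctrl gives the robot as it stands. The module is installed in compiled form; this text tells all that it offers.
- The arm moves only by the shell command python3 -m handwheel 'ROWS' [FORCE]. ROWS is JSON, a list of rows, each an object of numbers: "grip": the finger opening in mm, from 0 to 85.4; "tx", "ty", "tz": the shift along the tool's x, y, z in mm; "wx", "wy", "wz": the turn, a rotation vector about the tool's x, y, z in rad. In form: [{"grip": .., "tx": .., "ty": .., "tz": .., "wx": .., "wy": .., "wz": ..}, ...]. A call has 1 to 10 rows; each row shifts and turns the commanded pose from where the row before left it, along the tool's axes as they then stand; what a row does not reach is not made up. A row lasts 1/12 s, in which the tool goes at most 41.7 mm and 7.16 degrees, less where a joint would pass 70% of its speed; a pose out of reach is approached as far as the arm can. A call is refused whole if a number of a shift passes 41.7 or a number of a turn 0.125, either way. A call with a gripper value outside its range is refused whole. The fingers move at their own pace and stop on an object; FORCE is the grip in N (left out, the last holds). Time passes only in rows, so rows that do not move let the fingers close. It gives the time, the measured TCP pose, the force and the opening at its end, in the units of the state.
- sense(): the state, without advancing time (a new reading comes with each control period).
- eyes.capture(name): name is "side" or "top"; returns a dict with "pixels" (480x640x3 uint8, red, green, blue), "mtx" (3x3 intrinsics, pixels), "R" (3x3) and "t" (3): a world point X has camera coordinates R X + t. Camera axes: x right, y down, z forward; pixel columns grow to the right and rows downward; lengths in mm; the calibration is good to about 2 mm. A picture is of the moment at which its call begins. There is no depth.
- ctrl.finish_job(): hands the job in, once; it reports no verdict.
The state is a dict: "time_s": time; "joints": joint angles; "dq": joint speeds; "tau": joint torques, N m; "eef_pos": TCP position; "ee_rot": TCP orientation; "force": force on the tool from outside, world axes, zero at the start; "wrist_torque": the same for the moment, N m; "grip_width": opening from 0.0 (shut) to 1.0 (fully open).
Only numpy, scipy, OpenCV 4.12 (cv2) and the standard library are available. Lean on these libraries where they do the work, as an engineer would, in place of code of your own. Each camera call takes 0.05 s, during which the arm holds its last target.

## Working session

There is one attempt and no reset: what is moved stays moved. The work goes in short steps, Python scripts to look and compute and a shell command to move; the robot and the scene stay as the last step left them, time stands still between calls to the robot, and variables do not carry over. Pictures are saved under pics/ and viewed, and the job is handed in when it is done.

```bash
mkdir -p pics
python3 - <<'E'
from rig import sense, eyes, ctrl
import cv2
for n in("side","top"):
    c=eyes.capture(n); cv2.imwrite(f"pics/{n}0.png",c["pixels"][:,:,::-1])
    print(n,c["mtx"].round(1).tolist(),c["R"].round(3).tolist(),c["t"].round(1).tolist())
print(sense(),ctrl.pinch_z)
E
```

```text
side [[455.8, 0.0, 318.6], [0.0, 455.8, 237.7], [0.0, 0.0, 1.0]] [[0.892, -0.452, -0.017], [-0.303, -0.568, -0.766], [0.336, 0.688, -0.643]] [-388.3, 219.8, 822.1]
top [[494.8, 0.0, 315.6], [0.0, 494.8, 237.7], [0.0, 0.0, 1.0]] [[-0.001, -1.0, -0.022], [-0.993, 0.004, -0.121], [0.121, 0.022, -0.992]] [72.0, 485.0, 1196.4]
{'time_s': 0.1, 'joints': array([ 9.76593471e-01,  3.13393700e-01,  1.49833766e+00, -4.65436412e-06,
        1.33102301e+00, -2.23404909e-01]), 'dq': array([ 0.00059254, -0.00122869, -0.00204752, -0.00053729,  0.00094358,
        0.00042346]), 'tau': array([ 3.48089503e-03, -4.12901330e+01, -2.60140586e+01, -1.48165323e-04,
        3.02102977e-03, -1.09630031e-05]), 'eef_pos': array([190.12316163, 489.12159714, 230.80131624]), 'ee_rot': array([-0.69461138,  0.69536641, -0.13050853,  0.13018492]), 'force': array([0.26691777, 0.73735541, 0.37215236]), 'wrist_torque': array([-0.03302154, -0.01331901,  0.00757371]), 'grip_width': 1.0032832193546695} 18.700000000000003
```

View pics/side0.png

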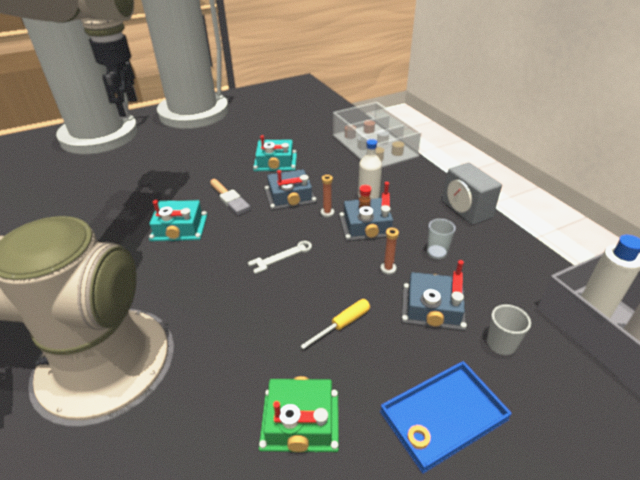

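View pics/top0.png

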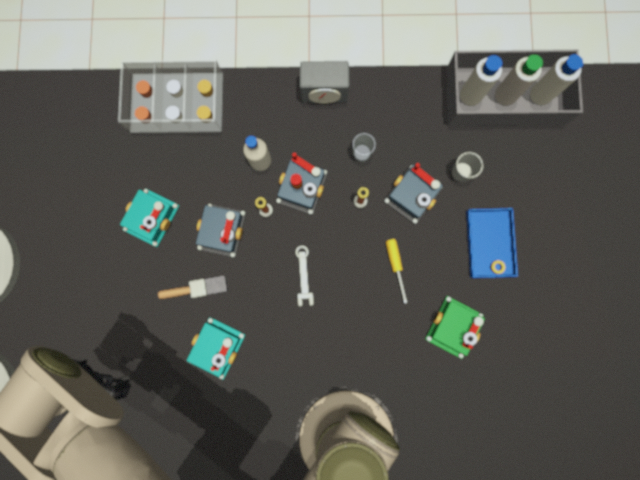

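Run:
```python
import cv2,numpy as np
t=cv2.imread("pics/top0.png"); s=cv2.imread("pics/side0.png")
def crop(im,x,y,w,h,k): return cv2.resize(im[y:y+h,x:x+w],None,fx=k,fy=k,interpolation=cv2.INTER_CUBIC)
cv2.imwrite("pics/tA.png",crop(t,230,130,100,75,8))
cv2.imwrite("pics/tB.png",crop(t,345,130,160,120,5))
cv2.imwrite("pics/sA.png",crop(s,300,135,160,120,5))
cv2.imwrite("pics/sB.png",crop(s,380,220,160,120,5))
```

```text
(no output)
```

View pics/tA.png

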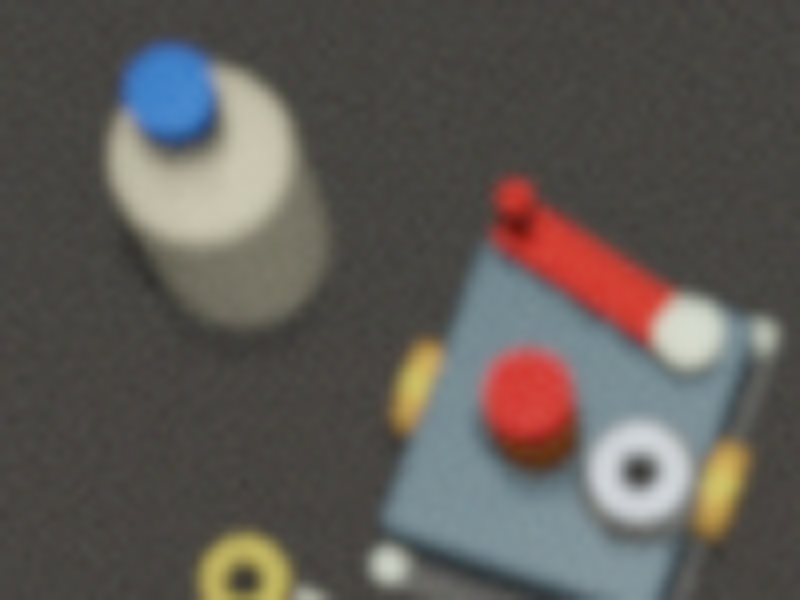

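View pics/tB.png

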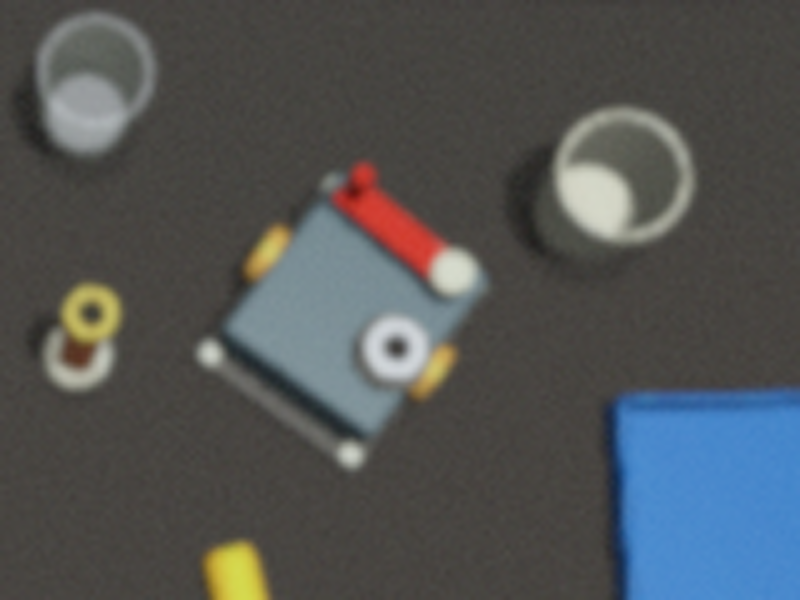

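View pics/sA.png

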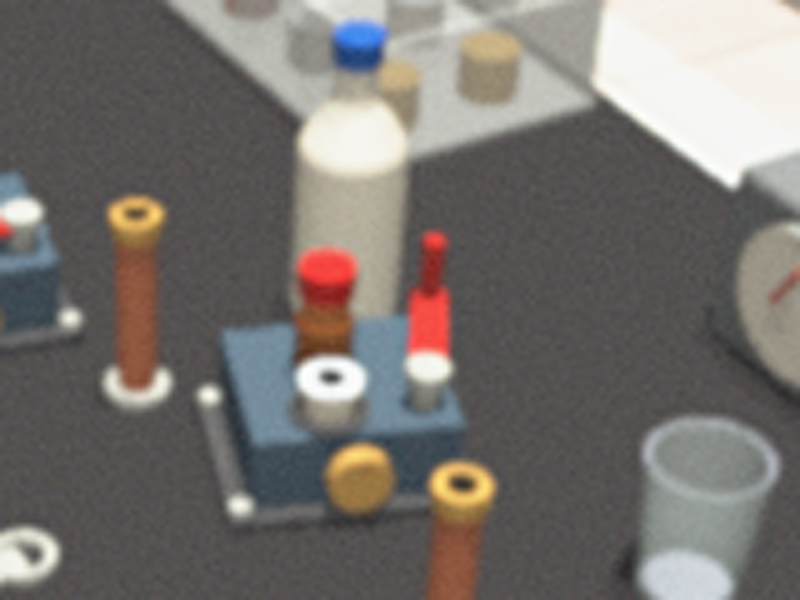

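View pics/sB.png

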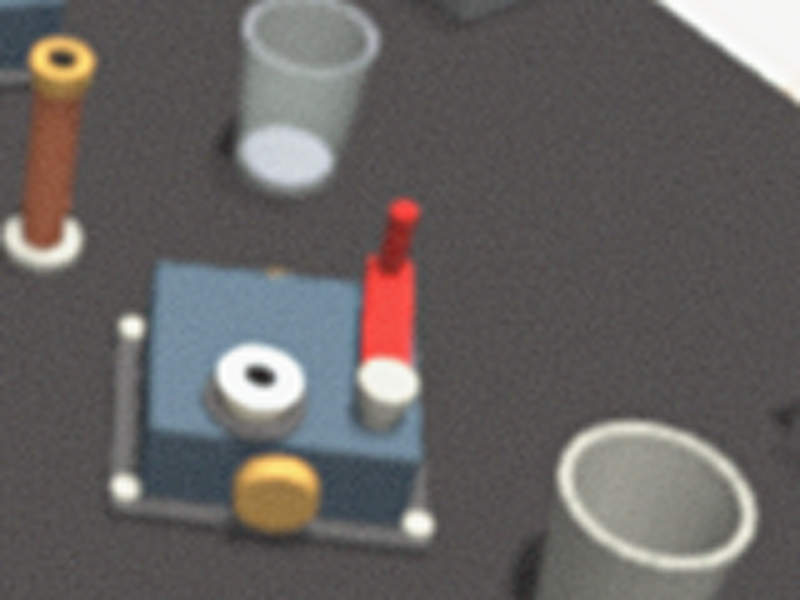

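```bash
cat > h.py <<'E'
import numpy as np, cv2
from scipy.optimize import least_squares
import pickle
from rig import sense, eyes, ctrl
def cams():
    try: return pickle.load(open("cams.pkl","rb"))
    except Exception:
        d={n:{k:v for k,v in eyes.capture(n).items() if k!="pixels"} for n in("side","top")}
        pickle.dump(d,open("cams.pkl","wb")); return d
C=cams()
def proj(n,X):
    c=C[n]; p=c["mtx"]@(c["R"]@np.asarray(X,float)+c["t"]); return p[:2]/p[2]
def ray(n,uv,z):
    c=C[n]; d=c["R"].T@np.linalg.inv(c["mtx"])@np.array([uv[0],uv[1],1.]); o=-c["R"].T@c["t"]
    return o+d*(z-o[2])/d[2]
def tri(obs):
    f=lambda X: np.concatenate([proj(n,X)-uv for n,uv in obs])
    r=least_squares(f,[400,0,50]); return r.x,r.fun
E
cat > fit.py <<'E'
from h import *
def up(p,o,k): return (np.array(p)+.5)/k-.5+np.array(o)
TA=lambda *p: up(p,(230,130),8); TB=lambda *p: up(p,(345,130),5)
SA=lambda *p: up(p,(300,135),5); SB=lambda *p: up(p,(380,220),5)
obs={'A':[("top","post",TA(687,331)),("top","pin",TA(516,196)),("top","bush",TA(639,472)),("top",(-50,45),TA(485,245)),("top",(-50,-45),TA(0,0)),
 ("side","post",SA(429,366)),("side","pin",SA(434,240)),("side","bush",SA(331,378)),("side",(-50,45),SA(222,331)),("side",(-50,-45),SA(255,442)),("side",(50,-45),SA(463,422))],
'B':[("top","post",TB(453,271)),("top","pin",TB(363,175)),("top","bush",TB(397,347)),("top",(-50,45),TB(222,330)),("top",(-50,-45),TB(370,440)),("top",(50,-45),TB(488,285)),("top",(50,45),TB(325,200)),
 ("side","post",SB(389,378)),("side","pin",SB(404,210)),("side","bush",SB(261,376)),("side",(-50,45),SB(158,263)),("side",(-50,-45),SB(150,430)),("side",(50,-45),SB(422,458))]}
obs['A']=[o for o in obs['A'] if not(o[0]=="top" and o[1]==(-50,-45))]
# top view: which corner is which is checked by the residuals
obs['A']=[("top","L1",o[2]) if (o[0]=="top" and o[1]==(-50,45)) else o for o in obs['A']]
obs['A']=[o for o in obs['A'] if o[1]!="L1"]
obs['B']=[o for o in obs['B'] if not(o[0]=="top" and isinstance(o[1],tuple))]
def pt(f,q):
    x,y,a,k,d=q
    if f=="post": L=(34,-28,71)
    elif f=="pin": L=(34-62*np.cos(k),-28+62*np.sin(k),100)
    elif f=="bush": L=(-11,-28,59+d)
    else: L=(*f,50)
    return np.array([x+L[0]*np.cos(a)-L[1]*np.sin(a),y+L[0]*np.sin(a)+L[1]*np.cos(a),L[2]])
if __name__=="__main__":
  for v in 'AB':
    ob=obs[v]
    best=None
    for a0 in np.arange(-3,3.2,.5):
        r=least_squares(lambda q:np.concatenate([proj(n,pt(f,q))-uv for n,f,uv in ob]),[500,0,a0,1.5,10],loss="soft_l1")
        if best is None or r.cost<best.cost: best=r
    q=best.x; print(v,q.round(3),best.cost)
    for n,f,uv in ob: print("  ",n,f,(proj(n,pt(f,q))-uv).round(1))
    for f in("bush","post","pin"): print(f,pt(f,q).round(1))
    for f in [(-50,45),(50,45),(50,-45),(-50,-45)]: print("top corner",f,proj("top",pt(f,q)).round(1))
  print("vial",tri([("top",TA(528,393)),("side",SA(328,262))]))
E
python3 fit.py
```

```text
A [ 6.20286e+02  1.07095e+02 -3.41000e-01  3.72530e+02  1.00020e+01] 1.3549864730274777
   top post [0.3 0.5]
   top pin [-0.1  0.3]
   top bush [0.2 0.2]
   side post [ 0.  -0.1]
   side pin [ 0.3 -0.5]
   side bush [ 0.2 -0. ]
   side (-50, 45) [-0.5 -0.7]
   side (-50, -45) [-0.4 -0.1]
   side (50, -45) [ 1.1 -0.2]
bush [600.6  84.4  69. ]
post [643.   69.3  71. ]
pin [677.6 120.8 100. ]
top corner (-50, 45) [276.8 195.5]
top corner (50, 45) [290.5 158.3]
top corner (50, -45) [324.6 169.8]
top corner (-50, -45) [311.1 207.3]
B [ 598.947 -176.598   -6.921 -494.736    6.666] 1.8487898260504725
   top post [0.1 0.3]
   top pin [0.2 0.3]
   top bush [0.1 0.3]
   side post [0.2 0.4]
   side pin [ 0.1 -0.4]
   side bush [ 0.2 -0. ]
   side (-50, 45) [-1.  -0.9]
   side (-50, -45) [-0.2 -0.7]
   side (50, -45) [1.2 0.1]
bush [ 573.4 -192.5   65.7]
post [ 609.6 -219.3   71. ]
pin [ 649.7 -172.   100. ]
top corner (-50, 45) [389.3 195.9]
top corner (50, 45) [412.8 163.9]
top corner (50, -45) [442.9 184.9]
top corner (-50, -45) [419.4 217.3]
vial (array([615.83179739, 116.28164836, 108.48958669]), array([-0.03666642,  0.07823513,  0.08214228, -0.01425461]))
```

Run:
```python
from h import *
s=cv2.imread("pics/side0.png");t=cv2.imread("pics/top0.png")
def crop(im,x,y,w,h,k): return cv2.resize(im[y:y+h,x:x+w],None,fx=k,fy=k,interpolation=cv2.INTER_CUBIC)
cv2.imwrite("pics/tT.png",crop(t,440,130,100,160,4)); cv2.imwrite("pics/sT.png",crop(s,370,350,160,120,5))
f=lambda l,uv,z: print(l,ray("top",uv,z).round(0))
f("pipe1",(260.3,201.6),105);f("pipe2",(345-.4+91/5,130-.4+313/5),105)
f("bottlecap",(251,141),160);f("beakerA",(363.8,144.5),75);f("tumblerB",(470,164.6),70)
s=sense();q=s["ee_rot"]
from scipy.spatial.transform import Rotation as Ro
R=Ro.from_quat([q[1],q[2],q[3],q[0]]).as_matrix();print(R.round(3))
```

```text
pipe1 [562. 199. 105.]
pipe2 [583. -42. 105.]
bottlecap [692. 215. 160.]
beakerA [708. -48.  75.]
tumblerB [ 658. -305.   70.]
[[ 0.932 -0.     0.362]
 [-0.362 -0.001  0.932]
 [-0.    -1.    -0.001]]
```

View pics/tT.png

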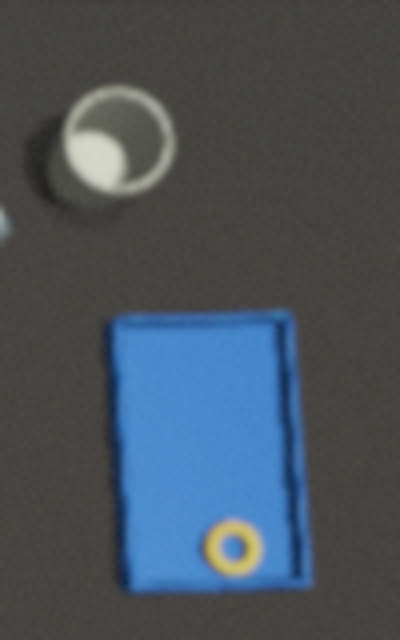

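View pics/sT.png

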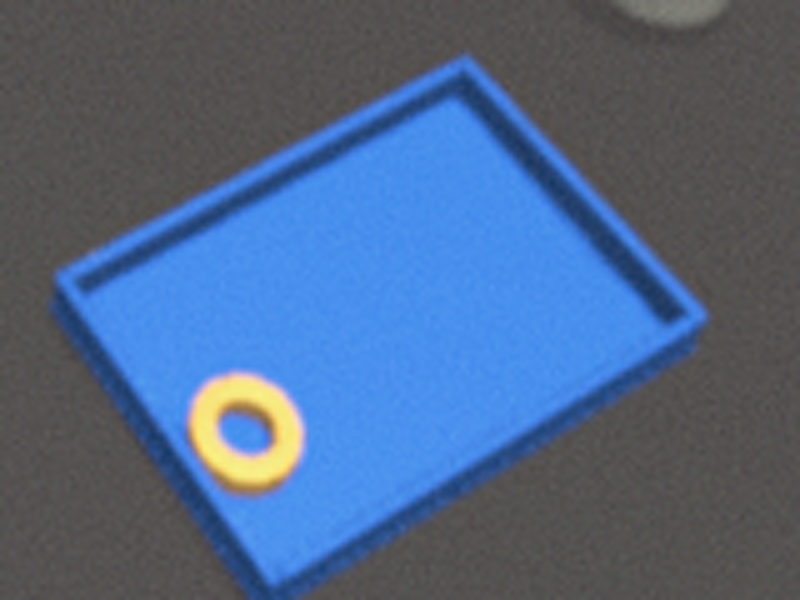

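```bash
python3 -m handwheel '[{"grip":48,"tx":33.2,"tz":-12.1},{"tx":33.2,"tz":-12.1},{"tx":33.2,"tz":-12.1},{"tx":33.2,"tz":-12.1},{"tx":33.2,"tz":-12.1},{"tx":33.2,"tz":-12.1},{"tx":33.2,"tz":-12.1},{"tx":33.2,"tz":-12.1}]' 30
python3 -m handwheel '[{"tx":33.2,"tz":-12.1},{"tx":33.2,"tz":-12.1},{"tx":33.2,"tz":-12.1},{"tx":33.2,"tz":-12.1},{"tx":33.2,"tz":-12.1},{"tx":33.2,"tz":-12.1},{"tx":33.2,"tz":-12.1},{"tx":33.2,"tz":-12.1}]'
python3 -m handwheel '[{"wy":0.12},{"wy":0.12},{"wy":0.12},{"wy":0.12},{"wy":0.12},{"wy":0.12},{"wy":0.12},{"wy":0.12},{"wy":0.12},{"wy":0.12}]'
python3 -m handwheel '[{"wy":0.12},{"wy":0.12},{"wy":0.1},{"wy":0}]'
cat >> h.py <<'E'
from scipy.spatial.transform import Rotation as Ro
def toolR():
    q=sense()["ee_rot"]; return Ro.from_quat([q[1],q[2],q[3],q[0]]).as_matrix()
def togo(X,heading=None):
    s=sense(); R=toolR(); d=R.T@(np.array(X)-s["eef_pos"])
    print("t",s["time_s"],"pos",s["eef_pos"].round(1),"F",s["force"].round(1),"grip",round(s["grip_width"]*85.4,1),"j6",s["joints"][5].round(2))
    print("togo tool",d.round(1),"heading",np.degrees(np.arctan2(R[1,2],R[0,2])).round(2),"tilt",(R[:,1]+[0,0,1]).round(3))
    if heading is not None:
        h=np.arctan2(R[1,2],R[0,2]); print("wy",round(-((heading-h+np.pi)%(2*np.pi)-np.pi),3))
E
python3 -c "
from h import *
togo([616,116.3,70],-.341)
print([ray('top',((x+.5)/4+439.5,(y+.5)/4+129.5),z).round(0) for x,y,z in [(113,318,22),(293,313,22),(312,585,22),(127,588,22),(233,547,16)]])
"
```

```text
t 0.2 pos [190.2 489.2 231. ] F [ 1.1  0.5 -0.8] grip 85.5 j6 -0.22
togo tool [ 532.   161.  -193.1] heading 68.75 tilt [-0.    -0.001  0.   ]
wy 1.541
[array([ 557., -309.,   22.]), array([ 559., -421.,   22.]), array([ 390., -424.,   22.]), array([ 389., -311.,   22.]), array([ 414., -379.,   16.])]invalid input
invalid input
invalid input
invalid input
```

```bash
python3 -m handwheel '[{"grip":48,"tx":33.2,"ty":0,"tz":-12.1,"wx":0,"wy":0,"wz":0},{"grip":48,"tx":33.2,"ty":0,"tz":-12.1,"wx":0,"wy":0,"wz":0},{"grip":48,"tx":33.2,"ty":0,"tz":-12.1,"wx":0,"wy":0,"wz":0},{"grip":48,"tx":33.2,"ty":0,"tz":-12.1,"wx":0,"wy":0,"wz":0}]' 30
```

```text
time_s: 0.53
eef_pos: [297.3, 394.9, 231.2]
ee_rot: [-0.695, 0.695, -0.13, 0.13]
force: [0.6, 1.0, -0.4]
grip_width: 0.564
```

```bash
python3 -m handwheel '[{"grip":48,"tx":33.2,"ty":0,"tz":-12.1,"wx":0,"wy":0,"wz":0},{"grip":48,"tx":33.2,"ty":0,"tz":-12.1,"wx":0,"wy":0,"wz":0},{"grip":48,"tx":33.2,"ty":0,"tz":-12.1,"wx":0,"wy":0,"wz":0},{"grip":48,"tx":33.2,"ty":0,"tz":-12.1,"wx":0,"wy":0,"wz":0},{"grip":48,"tx":33.2,"ty":0,"tz":-12.1,"wx":0,"wy":0,"wz":0},{"grip":48,"tx":33.2,"ty":0,"tz":-12.1,"wx":0,"wy":0,"wz":0}]'
python3 -m handwheel '[{"grip":48,"tx":33.2,"ty":0,"tz":-12.1,"wx":0,"wy":0,"wz":0},{"grip":48,"tx":33.2,"ty":0,"tz":-12.1,"wx":0,"wy":0,"wz":0},{"grip":48,"tx":33.2,"ty":0,"tz":-12.1,"wx":0,"wy":0,"wz":0},{"grip":48,"tx":33.2,"ty":0,"tz":-12.1,"wx":0,"wy":0,"wz":0},{"grip":48,"tx":33.2,"ty":0,"tz":-12.1,"wx":0,"wy":0,"wz":0},{"grip":48,"tx":33.2,"ty":0,"tz":-12.1,"wx":0,"wy":0,"wz":0}]'
python3 -m handwheel '[{"grip":48,"tx":0,"ty":0,"tz":0,"wx":0,"wy":0.12,"wz":0},{"grip":48,"tx":0,"ty":0,"tz":0,"wx":0,"wy":0.12,"wz":0},{"grip":48,"tx":0,"ty":0,"tz":0,"wx":0,"wy":0.12,"wz":0},{"grip":48,"tx":0,"ty":0,"tz":0,"wx":0,"wy":0.12,"wz":0},{"grip":48,"tx":0,"ty":0,"tz":0,"wx":0,"wy":0.12,"wz":0},{"grip":48,"tx":0,"ty":0,"tz":0,"wx":0,"wy":0.12,"wz":0},{"grip":48,"tx":0,"ty":0,"tz":0,"wx":0,"wy":0.12,"wz":0},{"grip":48,"tx":0,"ty":0,"tz":0,"wx":0,"wy":0.12,"wz":0},{"grip":48,"tx":0,"ty":0,"tz":0,"wx":0,"wy":0.12,"wz":0},{"grip":48,"tx":0,"ty":0,"tz":0,"wx":0,"wy":0.12,"wz":0}]'
python3 -m handwheel '[{"grip":48,"tx":0,"ty":0,"tz":0,"wx":0,"wy":0.12,"wz":0},{"grip":48,"tx":0,"ty":0,"tz":0,"wx":0,"wy":0.12,"wz":0},{"grip":48,"tx":0,"ty":0,"tz":0,"wx":0,"wy":0.1,"wz":0},{"grip":48,"tx":0,"ty":0,"tz":0,"wx":0,"wy":0,"wz":0}]'
python3 -c "
from h import *
togo([616,116.3,70],-.341)"
```

```text
time_s: 1.03
eef_pos: [456.9, 254.8, 231.2]
ee_rot: [-0.695, 0.695, -0.13, 0.13]
force: [0.2, -0.2, -0.4]
grip_width: 0.561
time_s: 1.53
eef_pos: [616.2, 115.0, 231.0]
ee_rot: [-0.695, 0.695, -0.131, 0.13]
force: [0.8, 1.5, 0.2]
grip_width: 0.565
time_s: 2.37
eef_pos: [615.1, 116.4, 231.0]
ee_rot: [0.498, -0.499, 0.502, -0.501]
force: [-1.2, -0.1, -0.6]
grip_width: 0.565
time_s: 2.7
eef_pos: [615.1, 116.4, 231.0]
ee_rot: [0.407, -0.407, 0.578, -0.578]
force: [0.2, 0.3, -0.6]
grip_width: 0.562
t 2.7 pos [615.1 116.4 231. ] F [ 0.2  0.3 -0.6] grip 48.0 j6 0.34
togo tool [ -0.3 161.    0.9] heading -19.68 tilt [-0.001  0.     0.   ]
wy -0.003
```

```bash
python3 -m handwheel '[{"grip":48,"tx":-0.2,"ty":25,"tz":0.9,"wx":0,"wy":0,"wz":0},{"grip":48,"tx":0,"ty":30,"tz":0,"wx":0,"wy":0,"wz":0},{"grip":48,"tx":0,"ty":30,"tz":0,"wx":0,"wy":0,"wz":0},{"grip":48,"tx":0,"ty":25,"tz":0,"wx":0,"wy":0,"wz":0},{"grip":48,"tx":0,"ty":20,"tz":0,"wx":0,"wy":0,"wz":0},{"grip":48,"tx":0,"ty":18,"tz":0,"wx":0,"wy":0,"wz":0},{"grip":48,"tx":0,"ty":13,"tz":0,"wx":0,"wy":0,"wz":0}]'
python3 - <<'E'
from h import *
for n in("top","side"):
    p=eyes.capture(n)["pixels"][:,:,::-1]
    x,y=(250,130) if n=="top" else (310,130)
    cv2.imwrite(f"pics/g_{n}.png",cv2.resize(p[y:y+100,x:x+120],None,fx=5,fy=5,interpolation=cv2.INTER_CUBIC))
togo([616,116.3,70],-.341)
E
```

```text
time_s: 3.28
eef_pos: [615.4, 116.3, 68.2]
ee_rot: [0.409, -0.41, 0.577, -0.576]
force: [-0.0, 0.7, -0.2]
grip_width: 0.562
t 3.3833 pos [614.8 116.2  67.9] F [-0.1  0.   0.6] grip 48.3 j6 0.34
togo tool [-0.5 -2.1  1.1] heading -19.32 tilt [-0.005 -0.     0.   ]
wy 0.004
```

View pics/g_side.png

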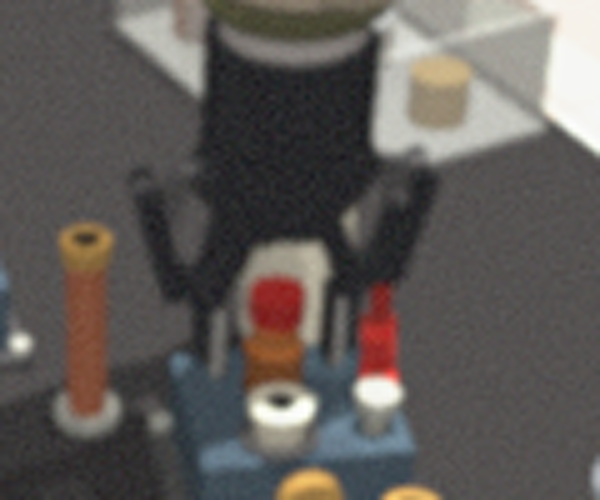

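The fingers straddle the vial (cap at crop (275,305)), clear of the keeper. Closing now.

```bash
python3 -m handwheel '[{"grip":20,"tx":0,"ty":0,"tz":0,"wx":0,"wy":0,"wz":0},{"grip":20,"tx":0,"ty":0,"tz":0,"wx":0,"wy":0,"wz":0},{"grip":20,"tx":0,"ty":0,"tz":0,"wx":0,"wy":0,"wz":0},{"grip":20,"tx":0,"ty":0,"tz":0,"wx":0,"wy":0,"wz":0},{"grip":20,"tx":0,"ty":0,"tz":0,"wx":0,"wy":0,"wz":0}]' 30
python3 -m handwheel '[{"grip":20,"tx":0,"ty":-8,"tz":0,"wx":0,"wy":0,"wz":0},{"grip":20,"tx":0,"ty":-20,"tz":0,"wx":0,"wy":0,"wz":0},{"grip":20,"tx":0,"ty":-30,"tz":0,"wx":0,"wy":0,"wz":0},{"grip":20,"tx":0,"ty":-30,"tz":0,"wx":0,"wy":0,"wz":0},{"grip":20,"tx":0,"ty":-20,"tz":0,"wx":0,"wy":0,"wz":0},{"grip":20,"tx":0,"ty":0,"tz":0,"wx":0,"wy":0,"wz":0}]'
python3 - <<'E'
from h import *
X=ray("top",(491.2,228.7),4);print(X)
togo([515,-366,176])
E
```

```text
time_s: 3.8
eef_pos: [616.7, 116.3, 71.4]
ee_rot: [-0.409, 0.408, -0.577, 0.578]
force: [-0.5, -0.8, 5.7]
grip_width: 0.304
time_s: 4.3
eef_pos: [617.7, 116.3, 183.7]
ee_rot: [-0.411, 0.406, -0.576, 0.579]
force: [0.4, -0.0, -0.3]
grip_width: 0.309
[ 509.69469515 -370.91569544    4.        ]
t 4.3 pos [617.7 116.3 183.7] F [ 0.4 -0.  -0.3] grip 26.4 j6 0.34
togo tool [489.    6.9  63.8] heading -19.47 tilt [ 0.008 -0.     0.   ]
```

```bash
python3 -m handwheel '[{"grip":20,"tx":15,"ty":0,"tz":1.7,"wx":0,"wy":0,"wz":0},{"grip":20,"tx":32,"ty":0,"tz":3.7,"wx":0,"wy":0,"wz":0},{"grip":20,"tx":32,"ty":0,"tz":3.7,"wx":0,"wy":0,"wz":0},{"grip":20,"tx":32,"ty":0,"tz":3.7,"wx":0,"wy":0,"wz":0},{"grip":20,"tx":32,"ty":0,"tz":3.7,"wx":0,"wy":0,"wz":0},{"grip":20,"tx":32,"ty":0,"tz":3.7,"wx":0,"wy":0,"wz":0},{"grip":20,"tx":32,"ty":0,"tz":3.7,"wx":0,"wy":0,"wz":0},{"grip":20,"tx":32,"ty":0,"tz":3.7,"wx":0,"wy":0,"wz":0}]'
python3 -m handwheel '[{"grip":20,"tx":32,"ty":0,"tz":3.7,"wx":0,"wy":0,"wz":0},{"grip":20,"tx":32,"ty":0,"tz":3.7,"wx":0,"wy":0,"wz":0},{"grip":20,"tx":32,"ty":0,"tz":3.7,"wx":0,"wy":0,"wz":0},{"grip":20,"tx":32,"ty":0,"tz":3.7,"wx":0,"wy":0,"wz":0},{"grip":20,"tx":32,"ty":0,"tz":3.7,"wx":0,"wy":0,"wz":0},{"grip":20,"tx":32,"ty":0,"tz":3.7,"wx":0,"wy":0,"wz":0},{"grip":20,"tx":32,"ty":0,"tz":3.7,"wx":0,"wy":0,"wz":0},{"grip":20,"tx":28,"ty":0,"tz":3.7,"wx":0,"wy":0,"wz":0},{"grip":20,"tx":0,"ty":0,"tz":0,"wx":0,"wy":0,"wz":0},{"grip":20,"tx":0,"ty":0,"tz":0,"wx":0,"wy":0,"wz":0}]'
python3 -c "
from h import *
togo([508,-366,28])"
```

```text
time_s: 4.97
eef_pos: [560.8, -120.1, 177.0]
ee_rot: [0.408, -0.409, 0.578, -0.577]
force: [0.2, 0.4, -1.6]
grip_width: 0.309
time_s: 5.8
eef_pos: [504.8, -366.7, 176.7]
ee_rot: [0.407, -0.408, 0.579, -0.577]
force: [-0.2, -0.3, -1.0]
grip_width: 0.305
t 5.8 pos [ 504.8 -366.7  176.7] F [-0.2 -0.3 -1. ] grip 26.1 j6 -0.47
togo tool [ -1.5 148.7   3.2] heading -19.62 tilt [-0.002  0.002  0.   ]
```

```bash
python3 -m handwheel '[{"grip":20,"tx":0,"ty":20,"tz":0,"wx":0,"wy":0,"wz":0},{"grip":20,"tx":0,"ty":30,"tz":0,"wx":0,"wy":0,"wz":0},{"grip":20,"tx":0,"ty":30,"tz":0,"wx":0,"wy":0,"wz":0},{"grip":20,"tx":0,"ty":30,"tz":0,"wx":0,"wy":0,"wz":0},{"grip":20,"tx":0,"ty":20,"tz":0,"wx":0,"wy":0,"wz":0},{"grip":20,"tx":0,"ty":10,"tz":0,"wx":0,"wy":0,"wz":0},{"grip":20,"tx":0,"ty":5,"tz":0,"wx":0,"wy":0,"wz":0},{"grip":20,"tx":0,"ty":0,"tz":0,"wx":0,"wy":0,"wz":0}]'
python3 -m handwheel '[{"grip":20,"tx":0,"ty":1.5,"tz":0,"wx":0,"wy":0,"wz":0},{"grip":20,"tx":0,"ty":1.5,"tz":0,"wx":0,"wy":0,"wz":0},{"grip":20,"tx":0,"ty":0,"tz":0,"wx":0,"wy":0,"wz":0}]'
python3 - <<'E'
from h import *
p=eyes.capture("side")["pixels"][:,:,::-1]
x,y=380,330
cv2.imwrite(f"pics/p_side.png",cv2.resize(p[y:y+120,x:x+150],None,fx=5,fy=5,interpolation=cv2.INTER_CUBIC))
togo([508,-366,28])
E
```

```text
time_s: 6.47
eef_pos: [506.2, -365.0, 32.9]
ee_rot: [0.408, -0.408, 0.578, -0.577]
force: [-0.1, 0.3, -0.3]
grip_width: 0.307
time_s: 6.72
eef_pos: [506.6, -365.9, 31.1]
ee_rot: [-0.408, 0.408, -0.577, 0.578]
force: [0.1, -0.4, -0.6]
grip_width: 0.31
t 6.7667 pos [ 506.5 -365.9   31. ] F [-0.5 -0.2 -1. ] grip 26.2 j6 -0.47
togo tool [-0.4  3.   1.4] heading -19.48 tilt [ 0.001 -0.001  0.   ]
```

View pics/p_side.png

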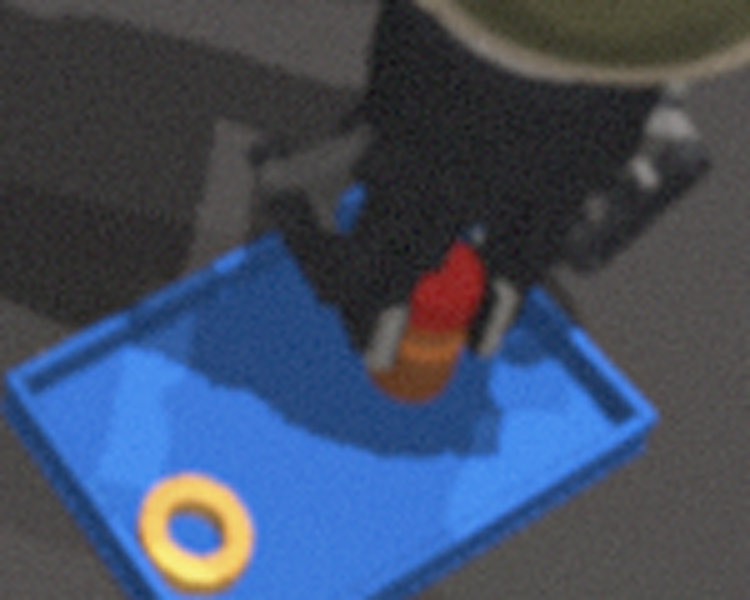

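```bash
python3 -c "
from h import *
for z in (4,9,30,62,67): print(z,((proj('side',[506.5,-366,z])-[380,330]+.5)*5-.5).round(0))
"
```

```text
4 [402. 378.]
9 [404. 370.]
30 [417. 334.]
62 [436. 278.]
67 [439. 269.]
```

```bash
for i in 1 2 3; do python3 -m handwheel '[{"grip":20,"tx":0,"ty":1,"tz":0,"wx":0,"wy":0,"wz":0},{"grip":20,"tx":0,"ty":1,"tz":0,"wx":0,"wy":0,"wz":0},{"grip":20,"tx":0,"ty":0,"tz":0,"wx":0,"wy":0,"wz":0}]' | grep -E "pos|force"; done
```

```text
eef_pos: [506.3, -365.7, 28.2]
force: [-0.5, -0.3, -0.5]
eef_pos: [506.2, -365.6, 26.0]
force: [-0.4, 0.4, -0.6]
eef_pos: [506.4, -365.8, 25.4]
force: [-2.6, 2.6, 9.7]
```

```bash
python3 -m handwheel '[{"grip":34,"tx":0,"ty":0,"tz":0,"wx":0,"wy":0,"wz":0},{"grip":40,"tx":0,"ty":0,"tz":0,"wx":0,"wy":0,"wz":0},{"grip":48,"tx":0,"ty":0,"tz":0,"wx":0,"wy":0,"wz":0},{"grip":48,"tx":0,"ty":0,"tz":0,"wx":0,"wy":0,"wz":0},{"grip":48,"tx":0,"ty":-10,"tz":0,"wx":0,"wy":0,"wz":0},{"grip":48,"tx":0,"ty":-25,"tz":0,"wx":0,"wy":0,"wz":0},{"grip":48,"tx":0,"ty":-35,"tz":0,"wx":0,"wy":0,"wz":0},{"grip":48,"tx":0,"ty":-35,"tz":0,"wx":0,"wy":0,"wz":0},{"grip":48,"tx":0,"ty":-25,"tz":0,"wx":0,"wy":0,"wz":0},{"grip":0,"tx":0,"ty":0,"tz":0,"wx":0,"wy":0,"wz":0}]'
python3 - <<'E'
from h import *
p=eyes.capture("side")["pixels"][:,:,::-1]
x,y=380,330
cv2.imwrite(f"pics/p2_side.png",cv2.resize(p[y:y+120,x:x+150],None,fx=5,fy=5,interpolation=cv2.INTER_CUBIC))
togo([573.4,-192.5,160],-.638)
E
```

```text
time_s: 8.35
eef_pos: [507.9, -367.3, 161.2]
ee_rot: [-0.409, 0.408, -0.574, 0.581]
force: [0.4, -0.5, 0.0]
grip_width: 0.438
t 8.4 pos [ 507.2 -366.5  157.9] F [ 0.4 -0.1 -0.7] grip 29.9 j6 -0.47
togo tool [-186.1   -2.6    4.4] heading -19.47 tilt [ 0.004 -0.004  0.   ]
wy 0.298
```

View pics/p2_side.png

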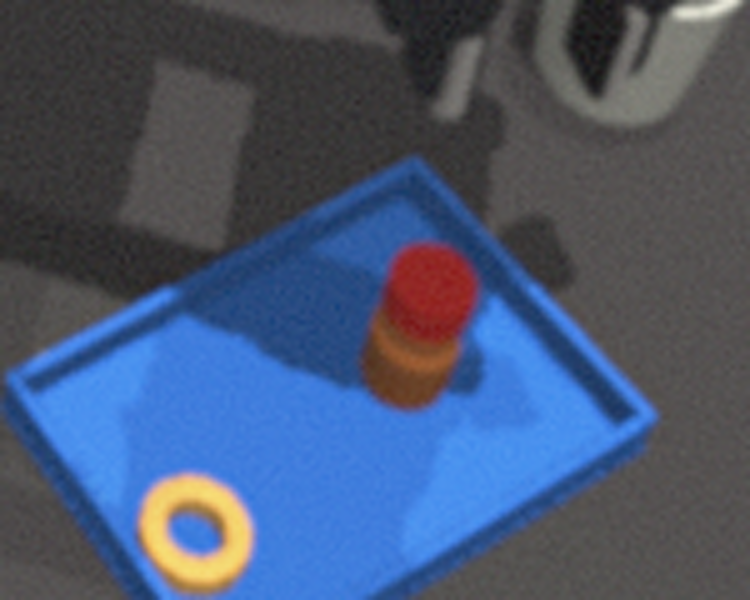

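Vial stands upright in the tray (cap at crop (433,275), base (405,385)). Now bushing B.

```bash
python3 -m handwheel '[{"grip":0,"tx":-20,"ty":0,"tz":0.5,"wx":0,"wy":0,"wz":0},{"grip":0,"tx":-32,"ty":0,"tz":0.8,"wx":0,"wy":0,"wz":0},{"grip":0,"tx":-32,"ty":0,"tz":0.8,"wx":0,"wy":0,"wz":0},{"grip":0,"tx":-32,"ty":0,"tz":0.8,"wx":0,"wy":0,"wz":0},{"grip":0,"tx":-32,"ty":0,"tz":0.8,"wx":0,"wy":0,"wz":0},{"grip":0,"tx":-25,"ty":0,"tz":0.7,"wx":0,"wy":0,"wz":0},{"grip":0,"tx":-13,"ty":0,"tz":0,"wx":0,"wy":0.1,"wz":0},{"grip":0,"tx":0,"ty":0,"tz":0,"wx":0,"wy":0.1,"wz":0},{"grip":0,"tx":0,"ty":0,"tz":0,"wx":0,"wy":0.1,"wz":0},{"grip":0,"tx":0,"ty":0,"tz":0,"wx":0,"wy":0,"wz":0}]' | tail -3
python3 -c "
from h import *
togo([573.4,-192.5,80],-.638)"
```

```text
ee_rot: [0.316, -0.317, 0.633, -0.632]
force: [-0.4, -0.1, -0.2]
grip_width: -0.003
t 9.2333 pos [ 572.1 -191.3  153.3] F [-0.4 -0.1 -0.2] grip -0.3 j6 0.13
togo tool [ 0.2 73.3  1.9] heading -36.84 tilt [-0.002  0.001  0.   ]
wy -0.005
```

```bash
python3 -m handwheel '[{"grip":0,"tx":0,"ty":15,"tz":1.8,"wx":0,"wy":0,"wz":0},{"grip":0,"tx":0,"ty":25,"tz":0,"wx":0,"wy":0,"wz":0},{"grip":0,"tx":0,"ty":20,"tz":0,"wx":0,"wy":0,"wz":0},{"grip":0,"tx":0,"ty":10,"tz":0,"wx":0,"wy":0,"wz":0},{"grip":0,"tx":0,"ty":6,"tz":0,"wx":0,"wy":0,"wz":0},{"grip":0,"tx":0,"ty":0,"tz":0,"wx":0,"wy":0,"wz":0},{"grip":0,"tx":0,"ty":0,"tz":0,"wx":0,"wy":0,"wz":0}]' | tail -3
python3 - <<'E'
from h import *
togo([573.4,-192.5,68],-.638)
for n,x,y in(("side",380,215),("top",370,130)):
    p=eyes.capture(n)["pixels"][:,:,::-1]
    cv2.imwrite(f"pics/b_{n}.png",cv2.resize(p[y:y+120,x:x+150],None,fx=5,fy=5,interpolation=cv2.INTER_CUBIC))
E
```

```text
ee_rot: [-0.318, 0.317, -0.632, 0.632]
force: [0.0, 0.7, -0.2]
grip_width: 0.001
t 9.8167 pos [ 574.2 -193.1   79. ] F [ 0.   0.7 -0.2] grip 0.1 j6 0.12
togo tool [ 0. 11. -1.] heading -36.63 tilt [ 0.001 -0.     0.   ]
wy -0.001
```

View pics/b_side.png

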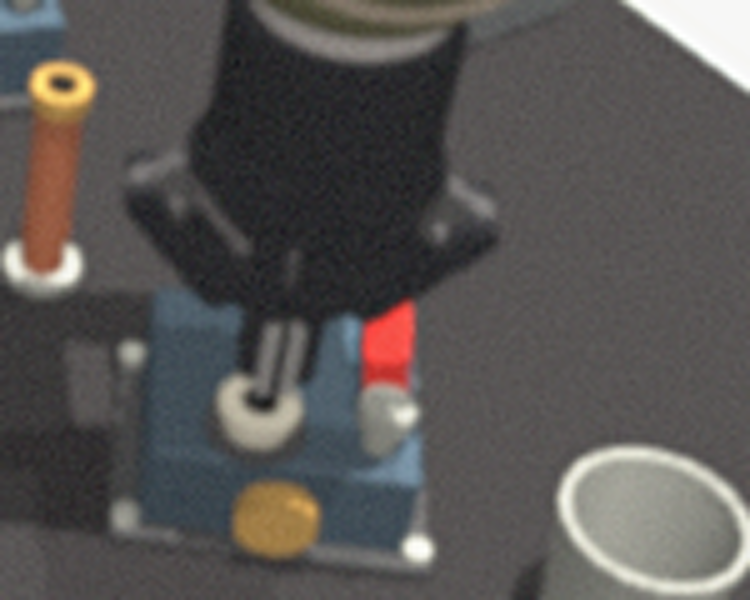

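```bash
python3 -m handwheel '[{"grip":0,"tx":0,"ty":3,"tz":-1,"wx":0,"wy":0,"wz":0},{"grip":0,"tx":0,"ty":3,"tz":0,"wx":0,"wy":0,"wz":0},{"grip":0,"tx":0,"ty":2,"tz":0,"wx":0,"wy":0,"wz":0},{"grip":0,"tx":0,"ty":2,"tz":0,"wx":0,"wy":0,"wz":0},{"grip":0,"tx":0,"ty":2,"tz":0,"wx":0,"wy":0,"wz":0}]' | grep -E "pos|force"
for i in 1 2; do python3 -m handwheel '[{"grip":0,"tx":0,"ty":1,"tz":0,"wx":0,"wy":0,"wz":0},{"grip":0,"tx":0,"ty":1,"tz":0,"wx":0,"wy":0,"wz":0}]' | grep -E "pos|force"; done
```

```text
eef_pos: [573.1, -192.3, 66.1]
force: [-0.7, -0.0, -0.2]
eef_pos: [573.1, -192.2, 65.1]
force: [-4.9, 1.3, 10.9]
eef_pos: [573.2, -192.3, 63.5]
force: [-4.3, 2.0, 11.3]
```

```bash
for i in 1 2; do python3 -m handwheel '[{"grip":0,"tx":0,"ty":1,"tz":0,"wx":0,"wy":0,"wz":0},{"grip":0,"tx":0,"ty":1,"tz":0,"wx":0,"wy":0,"wz":0}]' | grep -E "pos|force"; done
 python3 -m handwheel '[{"grip":0,"tx":0,"ty":0.7,"tz":0,"wx":0,"wy":0,"wz":0}]' | grep -E "pos|force"
```

```text
eef_pos: [573.1, -192.3, 61.5]
force: [-5.1, 2.0, 10.2]
eef_pos: [573.1, -192.3, 59.5]
force: [-5.2, 2.9, 10.1]
eef_pos: [573.2, -192.3, 58.9]
force: [-6.7, 2.3, 17.7]
```

```bash
python3 -m handwheel '[{"grip":0,"tx":0,"ty":0.4,"tz":0,"wx":0,"wy":0,"wz":0}]' | grep -E "pos|force"
```

```text
eef_pos: [573.2, -192.3, 58.9]
force: [-7.5, 3.6, 19.0]
```

```bash
python3 -m handwheel '[{"grip":0,"tx":0,"ty":0.4,"tz":0,"wx":0,"wy":0,"wz":0}]' | grep -E "pos|force"
```

```text
eef_pos: [573.2, -192.3, 58.9]
force: [-8.5, 4.6, 21.4]
```

```bash
python3 -m handwheel '[{"grip":0,"tx":0,"ty":-10,"tz":0,"wx":0,"wy":0,"wz":0},{"grip":0,"tx":0,"ty":-30,"tz":0,"wx":0,"wy":0,"wz":0},{"grip":0,"tx":0,"ty":-32,"tz":0,"wx":0,"wy":0,"wz":0},{"grip":0,"tx":-10,"ty":-4,"tz":12.5,"wx":0,"wy":0,"wz":0},{"grip":0,"tx":-20,"ty":0,"tz":25,"wx":0,"wy":0,"wz":0},{"grip":0,"tx":-20,"ty":0,"tz":25,"wx":0,"wy":0,"wz":0},{"grip":0,"tx":-10,"ty":0,"tz":15,"wx":0,"wy":0.065,"wz":0},{"grip":0,"tx":0,"ty":0,"tz":0,"wx":0,"wy":0,"wz":0},{"grip":0,"tx":0,"ty":0,"tz":0,"wx":0,"wy":0,"wz":0}]' | tail -4
python3 - <<'E'
from h import *
togo([671,-190,78],-.703)
for n,x,y in(("side",380,215),("top",370,130)):
    p=eyes.capture(n)["pixels"][:,:,::-1]
    cv2.imwrite(f"pics/k_{n}.png",cv2.resize(p[y:y+120,x:x+150],None,fx=5,fy=5,interpolation=cv2.INTER_CUBIC))
E
```

```text
eef_pos: [671.2, -190.3, 132.1]
ee_rot: [0.297, -0.297, 0.642, -0.642]
force: [-0.5, 1.1, 0.3]
grip_width: 0.0
t 12.0 pos [ 671.2 -190.3  132.1] F [-0.5  1.1  0.3] grip 0.0 j6 0.26
togo tool [-0.1 54.1 -0.3] heading -40.32 tilt [-0.001  0.     0.   ]
wy -0.001
```

View pics/k_side.png

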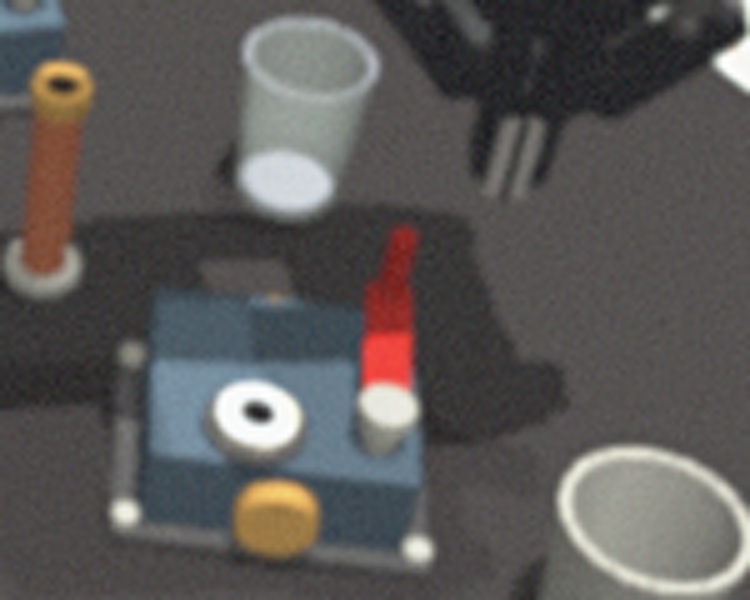

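```bash
python3 -m handwheel '[{"grip":0,"tx":0,"ty":14,"tz":0,"wx":0,"wy":0,"wz":0},{"grip":0,"tx":0,"ty":20,"tz":0,"wx":0,"wy":0,"wz":0},{"grip":0,"tx":0,"ty":14,"tz":0,"wx":0,"wy":0,"wz":0},{"grip":0,"tx":0,"ty":6,"tz":0,"wx":0,"wy":0,"wz":0},{"grip":0,"tx":0,"ty":0,"tz":-4,"wx":0,"wy":0,"wz":0},{"grip":0,"tx":0,"ty":0,"tz":-4,"wx":0,"wy":0,"wz":0},{"grip":0,"tx":0,"ty":0,"tz":-3,"wx":0,"wy":0,"wz":0},{"grip":0,"tx":0,"ty":0,"tz":0,"wx":0,"wy":0,"wz":0}]' | tail -4
python3 -m handwheel '[{"grip":0,"tx":-1.4,"ty":0,"tz":-6.3,"wx":0,"wy":-0.1,"wz":0},{"grip":0,"tx":-1.4,"ty":0,"tz":-6.3,"wx":0,"wy":-0.1,"wz":0},{"grip":0,"tx":-1.4,"ty":0,"tz":-6.3,"wx":0,"wy":-0.1,"wz":0},{"grip":0,"tx":-1.4,"ty":0,"tz":-6.3,"wx":0,"wy":-0.1,"wz":0}]' | tail -4
python3 - <<'E'
from h import *
p=pv=np.array([609.6,-219.3]); 
togo([609.6,-219.3,78])
for n,x,y in(("side",380,215),("top",370,130)):
    p=eyes.capture(n)["pixels"][:,:,::-1]
    cv2.imwrite(f"pics/k2_{n}.png",cv2.resize(p[y:y+120,x:x+150],None,fx=5,fy=5,interpolation=cv2.INTER_CUBIC))
E
```

```text
eef_pos: [662.7, -183.1, 80.2]
ee_rot: [-0.297, 0.296, -0.641, 0.642]
force: [-0.5, 0.4, 0.2]
grip_width: -0.004
eef_pos: [644.7, -165.3, 80.0]
ee_rot: [-0.42, 0.419, -0.568, 0.57]
force: [2.0, -0.9, 0.5]
grip_width: -0.002
t 13.1 pos [ 644.7 -165.3   80. ] F [ 2.  -0.9  0.5] grip -0.1 j6 -0.13
togo tool [ 61.9   2.  -17.6] heading -17.18 tilt [ 0.002 -0.001  0.   ]
```

View pics/k2_side.png

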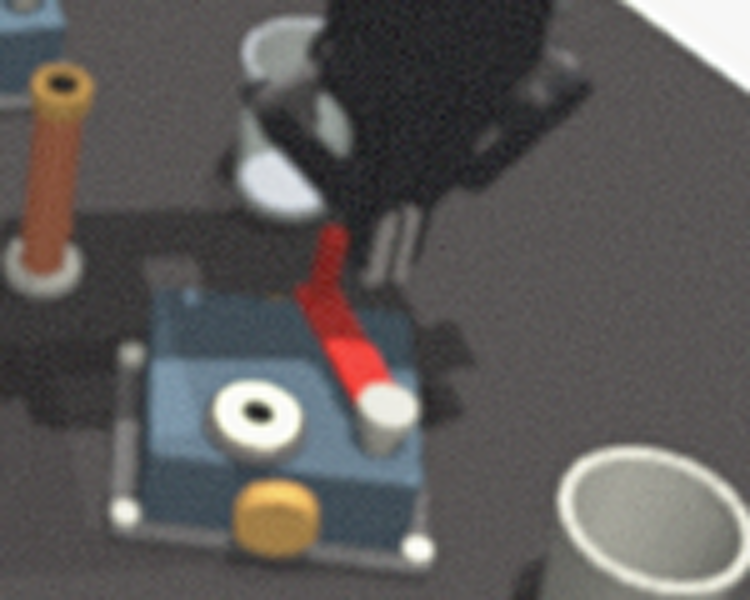

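```bash
python3 -m handwheel '[{"grip":0,"tx":-1.4,"ty":0,"tz":-6.3,"wx":0,"wy":-0.1,"wz":0},{"grip":0,"tx":-1.4,"ty":0,"tz":-6.3,"wx":0,"wy":-0.1,"wz":0},{"grip":0,"tx":-1.4,"ty":0,"tz":-6.3,"wx":0,"wy":-0.1,"wz":0},{"grip":0,"tx":-1.4,"ty":0,"tz":-6.3,"wx":0,"wy":-0.1,"wz":0},{"grip":0,"tx":-1.4,"ty":0,"tz":-6.3,"wx":0,"wy":-0.1,"wz":0},{"grip":0,"tx":-1.4,"ty":0,"tz":-6.3,"wx":0,"wy":-0.1,"wz":0}]' | tail -4
python3 -m handwheel '[{"grip":0,"tx":-1.4,"ty":0,"tz":-6.3,"wx":0,"wy":-0.1,"wz":0},{"grip":0,"tx":-1.4,"ty":0,"tz":-6.3,"wx":0,"wy":-0.1,"wz":0},{"grip":0,"tx":-1.4,"ty":0,"tz":-6.3,"wx":0,"wy":-0.1,"wz":0},{"grip":0,"tx":-1.4,"ty":0,"tz":-6.3,"wx":0,"wy":-0.1,"wz":0}]' | tail -4
python3 -c "
from h import *
togo([609.6,-219.3,78],np.pi/2-.638)"
```

```text
eef_pos: [608.1, -155.3, 79.5]
ee_rot: [0.569, -0.568, 0.42, -0.421]
force: [1.7, -0.9, 0.2]
grip_width: 0.001
eef_pos: [583.0, -161.2, 79.5]
ee_rot: [0.641, -0.641, 0.299, -0.3]
force: [1.5, 0.5, 0.5]
grip_width: -0.001
t 14.0333 pos [ 583.  -161.2   79.5] F [1.5 0.5 0.5] grip -0.1 j6 -1.16
togo tool [ 61.7   1.5 -16.9] heading 39.9 tilt [ 0.002 -0.001  0.   ]
wy -0.236
```

```bash
python3 -m handwheel '[{"grip":0,"tx":-1.4,"ty":0,"tz":-6.3,"wx":0,"wy":-0.1,"wz":0},{"grip":0,"tx":-1.4,"ty":0,"tz":-6.3,"wx":0,"wy":-0.1,"wz":0},{"grip":0,"tx":0,"ty":0,"tz":0,"wx":0,"wy":0,"wz":0}]' | grep -E "pos|force"
for i in 1 2; do python3 -m handwheel '[{"grip":0,"tx":0,"ty":0,"tz":-1,"wx":0,"wy":0,"wz":0}]' | grep -E "pos|force"; done
```

```text
eef_pos: [572.9, -166.7, 79.7]
force: [6.9, 5.6, -2.2]
eef_pos: [572.7, -167.1, 79.6]
force: [11.8, 11.0, -2.7]
eef_pos: [572.5, -167.3, 79.6]
force: [14.7, 14.0, -1.5]
```

```bash
python3 -m handwheel '[{"grip":0,"tx":0,"ty":0,"tz":5,"wx":0,"wy":0,"wz":0},{"grip":0,"tx":0,"ty":0,"tz":7,"wx":0,"wy":0,"wz":0},{"grip":0,"tx":0,"ty":-25,"tz":0,"wx":0,"wy":0,"wz":0},{"grip":0,"tx":0,"ty":-35,"tz":0,"wx":0,"wy":0,"wz":0},{"grip":0,"tx":0,"ty":-20,"tz":0,"wx":0,"wy":0,"wz":0},{"grip":0,"tx":0,"ty":0,"tz":20,"wx":0,"wy":0,"wz":0},{"grip":0,"tx":0,"ty":0,"tz":20,"wx":0,"wy":0,"wz":0}]' | grep -E "pos|force"
python3 - <<'E'
from h import *
togo([600.6,84.4,160],-.341)
for n,x,y in(("side",380,215),("top",370,130)):
    p=eyes.capture(n)["pixels"][:,:,::-1]
    cv2.imwrite(f"pics/k3_{n}.png",cv2.resize(p[y:y+120,x:x+150],None,fx=5,fy=5,interpolation=cv2.INTER_CUBIC))
from fit import pt
q=[598.947,-176.598,-6.921,0,0]
for n,o in(("side",(380,215)),("top",(370,130))):
  for f in("post","pin"): print(n,f,((proj(n,pt(f,q))-o+.5)*5-.5).round(0))
E
```

```text
eef_pos: [603.7, -128.8, 160.9]
force: [0.3, -0.7, -1.9]
t 15.0333 pos [ 603.7 -128.8  160.9] F [ 0.3 -0.7 -1.9] grip -0.2 j6 -1.29
togo tool [-136.4    0.5  163.8] heading 51.05 tilt [ 0.003 -0.002  0.   ]
wy 1.232
side post [390. 405.]
side pin [227. 330.]
top post [328. 273.]
top pin [266. 363.]
```

View pics/k3_side.png

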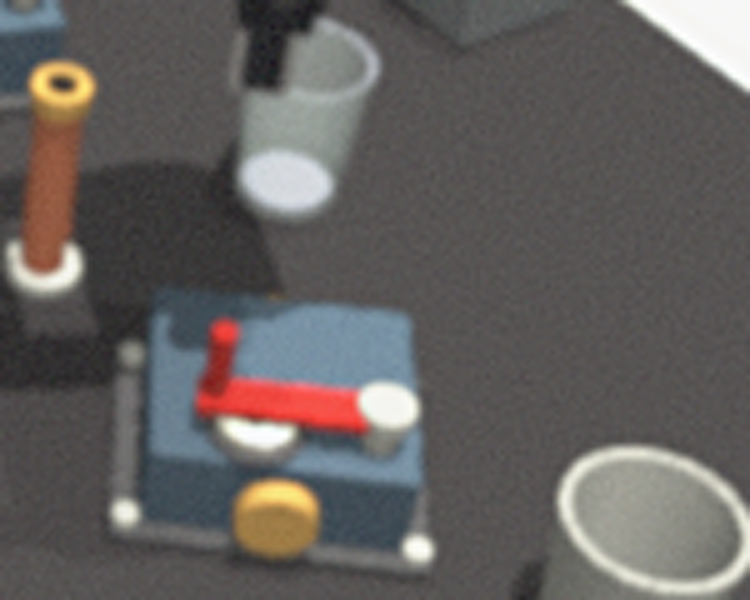

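View pics/k3_top.png

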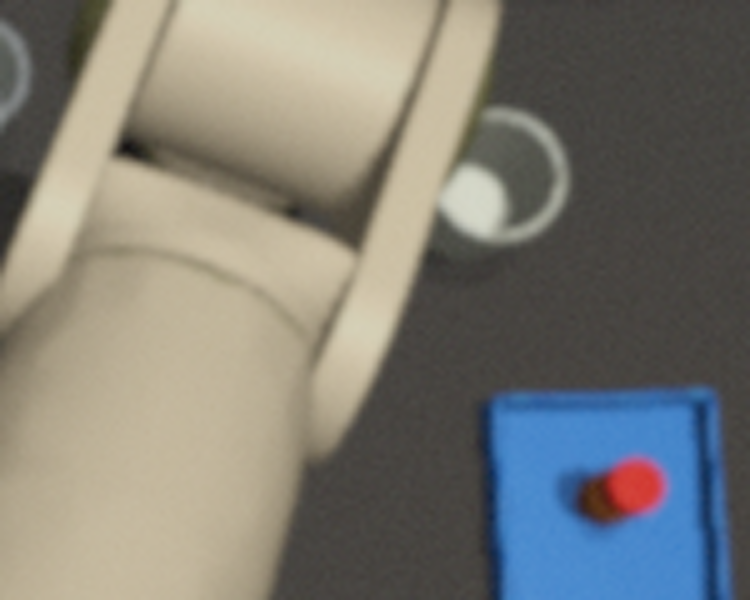

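Keeper B is shut: pin at crop (225,328) vs predicted (227,330). Now bushing A.

```bash
python3 -m handwheel '[{"grip":0,"tx":-13.6,"ty":0,"tz":16.4,"wx":0,"wy":0,"wz":0},{"grip":0,"tx":-20,"ty":0,"tz":24,"wx":0,"wy":0,"wz":0},{"grip":0,"tx":-20,"ty":0,"tz":24,"wx":0,"wy":0,"wz":0},{"grip":0,"tx":-20,"ty":0,"tz":24,"wx":0,"wy":0,"wz":0},{"grip":0,"tx":-20,"ty":0,"tz":24,"wx":0,"wy":0,"wz":0},{"grip":0,"tx":-20,"ty":0,"tz":24,"wx":0,"wy":0,"wz":0},{"grip":0,"tx":-22.8,"ty":0,"tz":27.4,"wx":0,"wy":0,"wz":0}]' | grep -E "pos|force"
python3 -m handwheel '[{"grip":0,"tx":0,"ty":0,"tz":0,"wx":0,"wy":0.123,"wz":0},{"grip":0,"tx":0,"ty":0,"tz":0,"wx":0,"wy":0.123,"wz":0},{"grip":0,"tx":0,"ty":0,"tz":0,"wx":0,"wy":0.123,"wz":0},{"grip":0,"tx":0,"ty":0,"tz":0,"wx":0,"wy":0.123,"wz":0},{"grip":0,"tx":0,"ty":0,"tz":0,"wx":0,"wy":0.123,"wz":0},{"grip":0,"tx":0,"ty":0,"tz":0,"wx":0,"wy":0.123,"wz":0},{"grip":0,"tx":0,"ty":0,"tz":0,"wx":0,"wy":0.123,"wz":0},{"grip":0,"tx":0,"ty":0,"tz":0,"wx":0,"wy":0.123,"wz":0},{"grip":0,"tx":0,"ty":0,"tz":0,"wx":0,"wy":0.123,"wz":0},{"grip":0,"tx":0,"ty":0,"tz":0,"wx":0,"wy":0.123,"wz":0}]' | grep -E "pos|force"
python3 -m handwheel '[{"grip":0,"tx":0,"ty":0,"tz":0,"wx":0,"wy":0,"wz":0},{"grip":0,"tx":0,"ty":0,"tz":0,"wx":0,"wy":0,"wz":0}]' | grep -E "pos|force"
python3 -c "
from h import *
togo([600.6,84.4,82],-.341)"
```

```text
eef_pos: [598.6, 85.2, 158.9]
force: [0.7, -0.3, 1.4]
eef_pos: [598.8, 84.3, 158.8]
force: [0.2, 0.9, -1.3]
eef_pos: [598.8, 84.4, 158.8]
force: [-0.6, -0.5, -0.1]
t 16.7167 pos [598.8  84.4 158.8] F [-0.6 -0.5 -0.1] grip -0.0 j6 0.28
togo tool [-0.6 76.8  1.8] heading -19.05 tilt [-0. -0.  0.]
wy 0.008
```

```bash
python3 -m handwheel '[{"grip":0,"tx":-0.6,"ty":15,"tz":1.8,"wx":0,"wy":0,"wz":0},{"grip":0,"tx":0,"ty":25,"tz":0,"wx":0,"wy":0,"wz":0},{"grip":0,"tx":0,"ty":22,"tz":0,"wx":0,"wy":0,"wz":0},{"grip":0,"tx":0,"ty":10,"tz":0,"wx":0,"wy":0,"wz":0},{"grip":0,"tx":0,"ty":6,"tz":0,"wx":0,"wy":0,"wz":0},{"grip":0,"tx":0,"ty":0,"tz":0,"wx":0,"wy":0,"wz":0},{"grip":0,"tx":0,"ty":0,"tz":0,"wx":0,"wy":0,"wz":0}]' | grep -E "pos|force"
python3 - <<'E'
from h import *
togo([600.6,84.4,70],-.341)
for n,x,y in(("side",310,130),):
    p=eyes.capture(n)["pixels"][:,:,::-1]
    cv2.imwrite(f"pics/c_{n}.png",cv2.resize(p[y:y+120,x:x+150],None,fx=5,fy=5,interpolation=cv2.INTER_CUBIC))
E
```

```text
eef_pos: [601.2, 84.7, 81.8]
force: [0.1, -1.2, 0.2]
t 17.3 pos [601.2  84.7  81.8] F [ 0.1 -1.2  0.2] grip -0.1 j6 0.28
togo tool [ 0.5 11.8 -0.5] heading -19.15 tilt [ 0.001 -0.     0.   ]
wy 0.007
```

View pics/c_side.png

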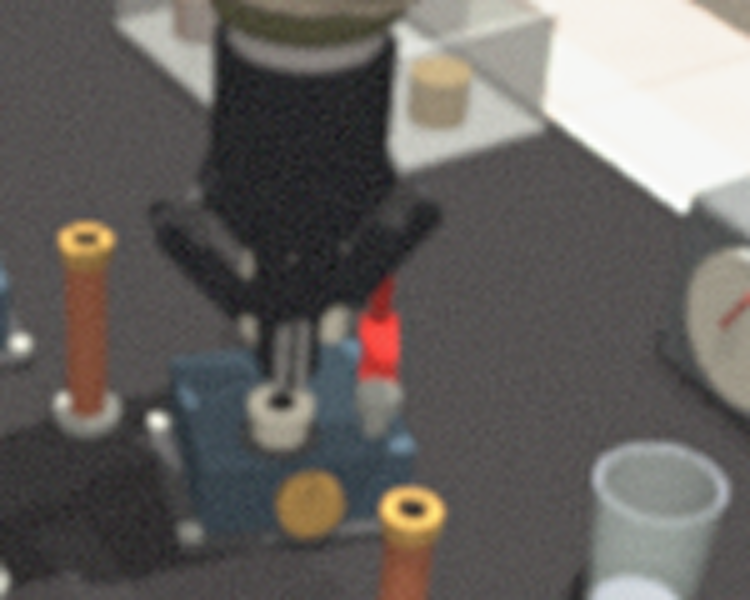

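Fingertips stand right over bushing A (crop (282,400)). Pressing slowly.

```bash
python3 -m handwheel '[{"grip":0,"tx":0.4,"ty":3,"tz":-0.5,"wx":0,"wy":0,"wz":0},{"grip":0,"tx":0,"ty":3,"tz":0,"wx":0,"wy":0,"wz":0},{"grip":0,"tx":0,"ty":2,"tz":0,"wx":0,"wy":0,"wz":0},{"grip":0,"tx":0,"ty":2,"tz":0,"wx":0,"wy":0,"wz":0},{"grip":0,"tx":0,"ty":1.5,"tz":0,"wx":0,"wy":0,"wz":0}]' | grep -E "pos|force"
for i in 1 2 3 4; do python3 -m handwheel '[{"grip":0,"tx":0,"ty":1,"tz":0,"wx":0,"wy":0,"wz":0},{"grip":0,"tx":0,"ty":1,"tz":0,"wx":0,"wy":0,"wz":0}]' | grep -E "pos|force"; done
```

```text
eef_pos: [600.1, 84.6, 69.4]
force: [-2.8, 0.2, 7.1]
eef_pos: [600.1, 84.6, 68.0]
force: [-4.0, 0.6, 7.5]
eef_pos: [600.1, 84.6, 66.1]
force: [-4.0, -0.7, 7.7]
eef_pos: [600.1, 84.6, 64.1]
force: [-3.5, -0.4, 8.5]
eef_pos: [600.1, 84.6, 62.1]
force: [-4.2, -0.7, 8.1]
```

```bash
for i in 1; do python3 -m handwheel '[{"grip":0,"tx":0,"ty":1,"tz":0,"wx":0,"wy":0,"wz":0},{"grip":0,"tx":0,"ty":1,"tz":0,"wx":0,"wy":0,"wz":0}]' | grep -E "pos|force"; done
for i in 1 2 3; do python3 -m handwheel '[{"grip":0,"tx":0,"ty":0.5,"tz":0,"wx":0,"wy":0,"wz":0}]' | grep -E "pos|force"; done
```

```text
eef_pos: [600.1, 84.6, 60.1]
force: [-4.3, -0.2, 7.4]
eef_pos: [600.1, 84.6, 59.6]
force: [-2.7, -0.5, 7.9]
eef_pos: [600.1, 84.6, 59.1]
force: [-3.1, -1.2, 7.1]
eef_pos: [600.2, 84.6, 59.0]
force: [-6.6, 0.3, 14.3]
```

```bash
for i in 1 2; do python3 -m handwheel '[{"grip":0,"tx":0,"ty":0.5,"tz":0,"wx":0,"wy":0,"wz":0}]' | grep -E "pos|force"; done
```

```text
eef_pos: [600.2, 84.6, 58.9]
force: [-7.3, -0.6, 17.6]
eef_pos: [600.3, 84.6, 58.8]
force: [-9.9, -0.8, 21.1]
```

```bash
python3 -m handwheel '[{"grip":0,"tx":0,"ty":-10,"tz":0,"wx":0,"wy":0,"wz":0},{"grip":0,"tx":0,"ty":-30,"tz":0,"wx":0,"wy":0,"wz":0},{"grip":0,"tx":0,"ty":-32,"tz":0,"wx":0,"wy":0,"wz":0},{"grip":0,"tx":-10,"ty":-4,"tz":17.5,"wx":0,"wy":0,"wz":0},{"grip":0,"tx":-17,"ty":0,"tz":28,"wx":0,"wy":0,"wz":0},{"grip":0,"tx":-17,"ty":0,"tz":28,"wx":0,"wy":0,"wz":0},{"grip":0,"tx":-8.2,"ty":0,"tz":15,"wx":0,"wy":0.08,"wz":0},{"grip":0,"tx":0,"ty":0,"tz":0,"wx":0,"wy":0.09,"wz":0},{"grip":0,"tx":0,"ty":0,"tz":0,"wx":0,"wy":0.09,"wz":0},{"grip":0,"tx":0,"ty":0,"tz":0,"wx":0,"wy":0,"wz":0}]' | tail -4
python3 - <<'E'
from h import *
togo([701,105,79],-.592)
for n,x,y in(("side",310,120),):
    p=eyes.capture(n)["pixels"][:,:,::-1]
    cv2.imwrite(f"pics/d_{n}.png",cv2.resize(p[y:y+120,x:x+150],None,fx=5,fy=5,interpolation=cv2.INTER_CUBIC))
E
```

```text
eef_pos: [701.0, 104.9, 132.4]
ee_rot: [0.33, -0.331, 0.625, -0.625]
force: [-0.6, -0.9, -0.1]
grip_width: 0.001
t 19.85 pos [701.  104.9 132.4] F [-0.6 -0.9 -0.1] grip 0.1 j6 0.58
togo tool [-0.1 53.4 -0. ] heading -34.26 tilt [-0.  0.  0.]
wy -0.006
```

View pics/d_side.png

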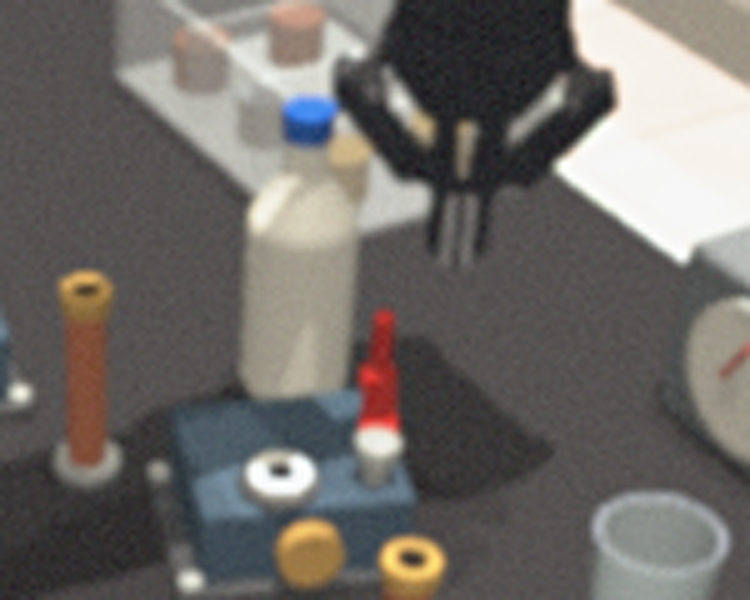

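```bash
python3 -m handwheel '[{"grip":0,"tx":0,"ty":14,"tz":0,"wx":0,"wy":0,"wz":0},{"grip":0,"tx":0,"ty":20,"tz":0,"wx":0,"wy":0,"wz":0},{"grip":0,"tx":0,"ty":14,"tz":0,"wx":0,"wy":0,"wz":0},{"grip":0,"tx":0,"ty":6,"tz":0,"wx":0,"wy":0,"wz":0},{"grip":0,"tx":0,"ty":0,"tz":-4,"wx":0,"wy":0,"wz":0},{"grip":0,"tx":0,"ty":0,"tz":-4,"wx":0,"wy":0,"wz":0},{"grip":0,"tx":0,"ty":0,"tz":-3,"wx":0,"wy":0,"wz":0},{"grip":0,"tx":0,"ty":0,"tz":0,"wx":0,"wy":0,"wz":0}]' | tail -4
python3 -m handwheel '[{"grip":0,"tx":-1.4,"ty":0,"tz":-6.3,"wx":0,"wy":-0.1,"wz":0},{"grip":0,"tx":-1.4,"ty":0,"tz":-6.3,"wx":0,"wy":-0.1,"wz":0},{"grip":0,"tx":-1.4,"ty":0,"tz":-6.3,"wx":0,"wy":-0.1,"wz":0},{"grip":0,"tx":-1.4,"ty":0,"tz":-6.3,"wx":0,"wy":-0.1,"wz":0}]' | tail -4
python3 - <<'E'
from h import *
togo([643,69.3,79],np.pi/2-.341)
E
```

```text
eef_pos: [691.7, 111.5, 80.2]
ee_rot: [-0.332, 0.331, -0.624, 0.625]
force: [-0.7, -0.4, 0.6]
grip_width: 0.001
eef_pos: [671.9, 127.0, 80.0]
ee_rot: [-0.451, 0.45, -0.545, 0.546]
force: [0.5, 0.3, 1.6]
grip_width: -0.0
t 20.9 pos [671.9 127.   80. ] F [0.5 0.3 1.6] grip -0.0 j6 0.21
togo tool [ 62.1   0.9 -17.5] heading -10.86 tilt [ 0.002 -0.     0.   ]
wy -1.419
```

```bash
python3 -m handwheel '[{"grip":0,"tx":-1.4,"ty":0,"tz":-6.3,"wx":0,"wy":-0.1,"wz":0},{"grip":0,"tx":-1.4,"ty":0,"tz":-6.3,"wx":0,"wy":-0.1,"wz":0},{"grip":0,"tx":-1.4,"ty":0,"tz":-6.3,"wx":0,"wy":-0.1,"wz":0},{"grip":0,"tx":-1.4,"ty":0,"tz":-6.3,"wx":0,"wy":-0.1,"wz":0},{"grip":0,"tx":-1.4,"ty":0,"tz":-6.3,"wx":0,"wy":-0.1,"wz":0},{"grip":0,"tx":-1.4,"ty":0,"tz":-6.3,"wx":0,"wy":-0.1,"wz":0},{"grip":0,"tx":-1.4,"ty":0,"tz":-6.3,"wx":0,"wy":-0.1,"wz":0}]' | tail -4
python3 -m handwheel '[{"grip":0,"tx":-1.4,"ty":0,"tz":-6.3,"wx":0,"wy":-0.1,"wz":0},{"grip":0,"tx":-1.4,"ty":0,"tz":-6.3,"wx":0,"wy":-0.1,"wz":0},{"grip":0,"tx":-1.4,"ty":0,"tz":-6.3,"wx":0,"wy":-0.1,"wz":0},{"grip":0,"tx":-1.4,"ty":0,"tz":-6.3,"wx":0,"wy":-0.1,"wz":0},{"grip":0,"tx":-1.4,"ty":0,"tz":-6.3,"wx":0,"wy":-0.1,"wz":0}]' | tail -4
python3 - <<'E'
from h import *
togo([643,69.3,79],np.pi/2-.341)
E
```

```text
eef_pos: [627.9, 131.9, 79.9]
ee_rot: [0.61, -0.61, 0.357, -0.358]
force: [1.0, -0.4, 0.0]
grip_width: 0.001
eef_pos: [599.6, 116.9, 79.9]
ee_rot: [0.68, -0.679, 0.195, -0.196]
force: [0.9, 0.7, 0.2]
grip_width: 0.0
t 21.9 pos [599.6 116.9  79.9] F [0.9 0.7 0.2] grip 0.0 j6 -1.01
togo tool [ 62.    1.  -17.3] heading 57.9 tilt [0.002 0.    0.   ]
wy -0.219
```

```bash
python3 -m handwheel '[{"grip":0,"tx":-1.4,"ty":0,"tz":-6.3,"wx":0,"wy":-0.1,"wz":0},{"grip":0,"tx":-1.4,"ty":0,"tz":-6.3,"wx":0,"wy":-0.1,"wz":0},{"grip":0,"tx":0,"ty":0,"tz":0,"wx":0,"wy":0,"wz":0}]' | grep -E "pos|force"
for i in 1 2; do python3 -m handwheel '[{"grip":0,"tx":0,"ty":0,"tz":-1,"wx":0,"wy":0,"wz":0}]' | grep -E "pos|force"; done
```

```text
eef_pos: [591.8, 108.7, 80.2]
force: [4.6, 8.1, -2.9]
eef_pos: [591.7, 108.3, 80.1]
force: [7.9, 14.8, -2.5]
eef_pos: [591.6, 108.1, 80.2]
force: [9.6, 17.9, -3.8]
```

```bash
python3 -m handwheel '[{"grip":0,"tx":0,"ty":0,"tz":5,"wx":0,"wy":0,"wz":0},{"grip":0,"tx":0,"ty":0,"tz":7,"wx":0,"wy":0,"wz":0},{"grip":0,"tx":0,"ty":-25,"tz":0,"wx":0,"wy":0,"wz":0},{"grip":0,"tx":0,"ty":-35,"tz":0,"wx":0,"wy":0,"wz":0},{"grip":0,"tx":0,"ty":-35,"tz":0,"wx":0,"wy":0,"wz":0},{"grip":0,"tx":0,"ty":-35,"tz":0,"wx":0,"wy":0,"wz":0},{"grip":0,"tx":-25,"ty":-15,"tz":0,"wx":0,"wy":0,"wz":0},{"grip":0,"tx":-35,"ty":0,"tz":10,"wx":0,"wy":0,"wz":0},{"grip":0,"tx":-35,"ty":0,"tz":10,"wx":0,"wy":0,"wz":0},{"grip":0,"tx":-35,"ty":0,"tz":10,"wx":0,"wy":0,"wz":0}]' | grep -E "pos|force"
python3 -m handwheel '[{"grip":0,"tx":-35,"ty":0,"tz":20,"wx":0,"wy":0,"wz":0},{"grip":0,"tx":-35,"ty":0,"tz":20,"wx":0,"wy":0,"wz":0},{"grip":0,"tx":-35,"ty":0,"tz":20,"wx":0,"wy":0,"wz":0},{"grip":0,"tx":-35,"ty":0,"tz":20,"wx":0,"wy":0,"wz":0},{"grip":0,"tx":-20,"ty":0,"tz":20,"wx":0,"wy":0,"wz":0},{"grip":0,"tx":0,"ty":0,"tz":0,"wx":0,"wy":0,"wz":0},{"grip":0,"tx":0,"ty":0,"tz":0,"wx":0,"wy":0,"wz":0}]' | grep -E "pos|force"
python3 - <<'E'
from h import *
for n in("side","top"):
    p=eyes.capture(n)["pixels"][:,:,::-1]; cv2.imwrite(f"pics/f_{n}.png",p)
    x,y=(300,135) if n=="side" else (265,125)
    w,h=(200,150)
    cv2.imwrite(f"pics/fz_{n}.png",cv2.resize(p[y:y+h,x:x+w],None,fx=4,fy=4,interpolation=cv2.INTER_CUBIC))
from fit import pt
for v,q in(("A",[620.286,107.095,-.341,0,0]),("B",[598.947,-176.598,-6.921,0,0])):
 for n,o in(("side",(300,135)),("top",(265,125))):
  for f in("post","pin"): print(v,n,f,((proj(n,pt(f,q))-o+.5)*4-.5).round(0))
E
```

```text
eef_pos: [482.3, 191.8, 224.5]
force: [0.4, 0.4, 0.4]
eef_pos: [369.2, 342.7, 224.3]
force: [-0.1, 0.7, -0.5]
A side post [343. 292.]
A side pin [238. 260.]
A top post [205. 187.]
A top pin [169. 272.]
B side post [632. 644.]
B side pin [502. 584.]
B top post [683. 238.]
B top pin [633. 310.]
```

View pics/fz_side.png

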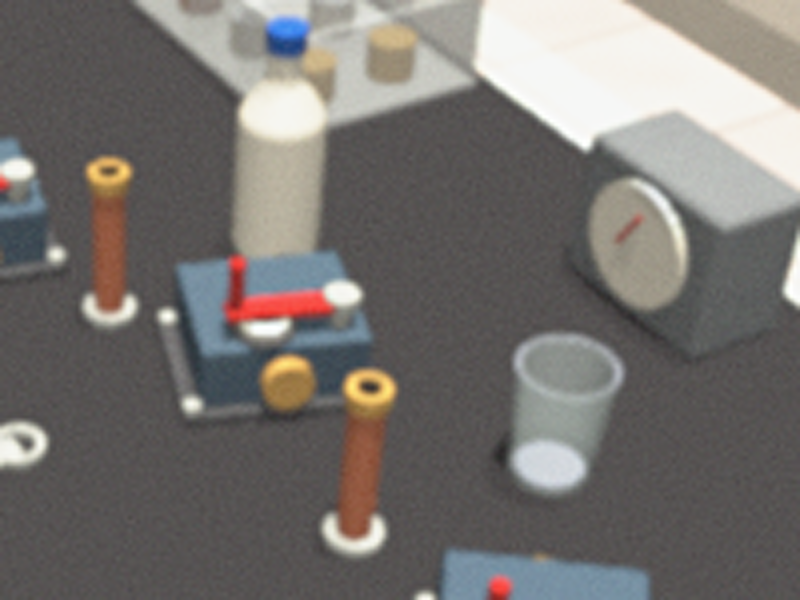

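View pics/fz_top.png

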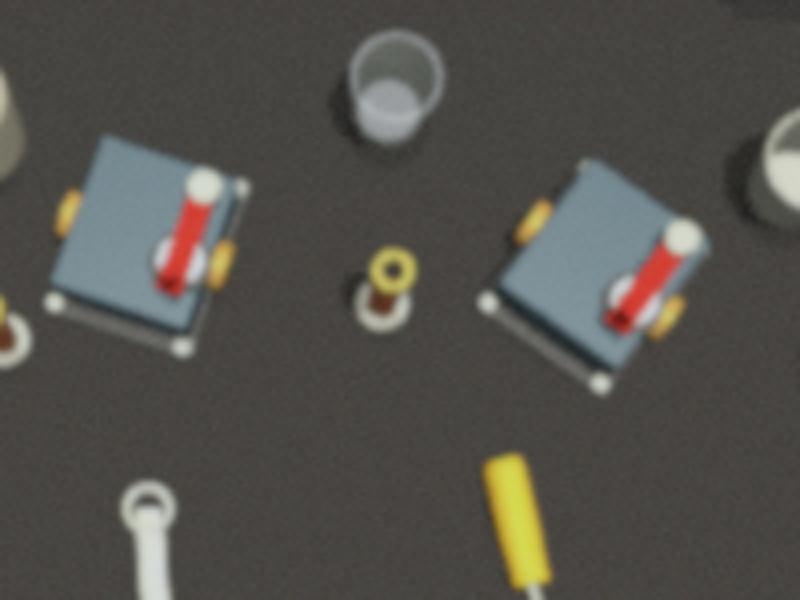

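View pics/f_side.png

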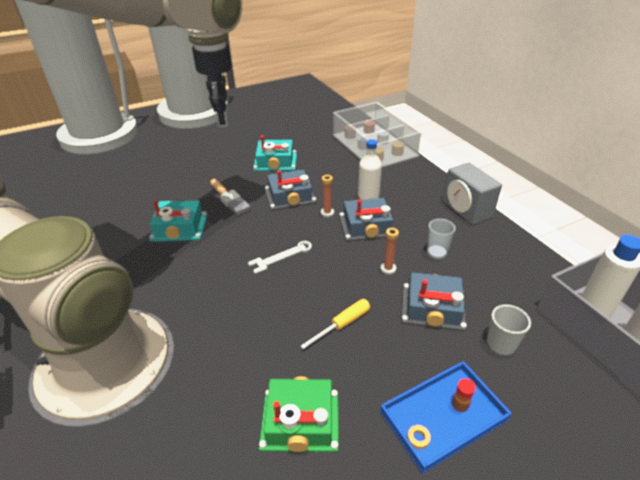

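Both keepers are at their predicted shut positions: pin A is at crop (237,262) against a predicted (238,260), and pin B is at (500,586) against (502,584). The vial is upright in the tray at (463,395), and everything else is in place.

```bash
python3 -c "
from rig import ctrl,sense
print(ctrl.finish_job(), sense()['time_s'])"
```

```text
the job is handed in; nothing more can be done
the job is handed in; nothing more can be done
```

The job is done and handed in, at roughly 24 s of the 69 s allowed; no verdict was reported.

- **Vial:** I moved it off valve A first. It stands upright in the free +x half of the blue tray. It looked slightly tilted in the gripper and touched down with about 10 N, but the pictures after release show it upright.
- **Bushings B and A:** I pressed each one slowly. They slid at about 7–11 N, stopped at a fingertip height of 58.8–58.9 mm (59 mm expected when home), and I stopped pushing at about 21 N vertical.
- **Keepers B and A:** I swung each one shut until it stopped moving at about 20 N. In the final side view both pins are within about 1 pixel of where they should be when fully shut.
- **Everything else:** The final pictures show valve C and the bystander objects where they were, nothing tipped over, and the arm well clear of everything.

The first move commands were rejected as invalid because rows need every key. The arm did not move, and I resent them in full. No check failed or disagreed after that.

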